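Reset the stop dial of the packing-tape machine and lock it

ROBOT

A 6-joint arm with a two-finger parallel gripper is mounted at the origin on the work surface. World frame = base frame: x ahead of the robot, y to its left, z up, the work surface at z = 0. Lengths are in m, angles in rad, forces in N, time in s.
With the tool pointing down it reaches from about 0.325 to 0.9 m from the base axis. Payload 6.1 kg.
Tool frame: the origin (TCP) lies between the finger pads; the fingertips stand ahead of it and the grasp point (between the pads) lies 6 mm ahead of it (robot.nose_length is the z of the fingertips in the tool frame, in m); z points along the fingers, y is the line along which they close (so a half turn about z gives the same grasp; the last joint's range is limited). The gripper opens to 87 mm and grips with 3 to 60 N. Pads are 19 mm wide; open, the fingers measure 117 mm over their backs; the gripper's body (75 mm by 190 mm) begins 51 mm behind the grasp point.
Start: joints at [1, 0.22, 1.526, -0, 1.395, -0.126], TCP at [0.269, 0.564, 0.248] pointing down, gripper open.
Joint ranges: [-2.98, 2.98], [-0.91, 2.08], [0.09, 2.57], [-1.24, 4.39], [0.2, 2.65], [-2.68, 2.68]. Speed limits (rad/s): [2.57, 2.57, 3.01, 3.14, 3.14, 3.14].

INTERFACE

Orientations are given as [roll, pitch, yaw] about the fixed x, y, z axes, in that order (R = Rz(yaw) Ry(pitch) Rx(roll)).
In Python, from workcell import sensors, vision, hand_in, robot gives the robot as it stands.
- The arm moves only by the shell command python3 -m jog 'ROWS' [FORCE]. ROWS is a JSON object of lists of equal length, an entry for each row: "offset": the shift along the tool's x, y, z in units of 25 mm (1.0 is 25 mm), a list of three; "delta_rot": the turn, a rotation vector about the tool's x, y, z in units of 8 degrees (1.0 is 8 degrees), a list of three; "gripper": the opening, from 0 (shut) to 1 (fully open). A call has 1 to 20 rows; each row is the pose to reach, as a shift and turn from the pose commanded when the call began, along the tool's axes at that moment; what a row does not reach only later rows make up. A row lasts 1/10 s, in which the tool goes at most 50 mm and 8.59 degrees, less where a joint would pass 70% of its speed; a pose out of reach is approached as far as the arm can. A call with a gripper value outside its range is refused whole. The fingers move at their own pace and stop on an object; FORCE is the grip in N (left out, the last holds). Time passes only in rows, so rows that repeat a pose let the fingers close. It gives the time, the measured TCP pose, the force, the opening and the grip force at its end, in the units of the state.
- sensors.state(): the state, without advancing time (a new reading comes with each control period).
- vision.read_camera(name): name is "side" or "top" or "wrist"; returns a dict with "frame" (400x640x3 uint8, red, green, blue), "fx", "fy", "cx", "cy" (pixels), "extrinsics" (4x4, takes a point from world to camera coordinates). Camera axes: x right, y down, z forward; pixel columns grow to the right and rows downward; lengths in m; the calibration is good to about 2 mm. A picture is of the moment at which its call begins. There is no depth.
- hand_in(): hands the job in; it is judged then, once.
Trained networks look in a picture, given as the dict that the camera call returned (one of the last four; its "shot" number tells which), for a name from the list of things; names that differ only in an ending like _2 or _b are one class to them, and where a whole thing is asked for, a point or a joint stands for the part that bears it (a point fixed in the world has none). Each returns a list of dicts, best first, with "conf" (0 to 1); they miss things now and then, are a little off and sometimes report something else, mostly with a low value. They report only what shows in the picture. A call takes as long as a camera call.
- vision.outline_of(picture, label): "pixels" (400x640 bool, what is visible of it) and "xy" ([column, row] in pixels, amid what is visible of it).
The state is a dict: "t": time; "joint_pos": joint angles; "dq": joint speeds; "tau": joint torques, N m; "tcp_pos": TCP position; "eef_rot": TCP orientation; "wrist_force": force on the tool from outside, world axes, zero at the start; "moment": the same for the moment, N m; "width": finger opening in m; "grip_force": force on a finger pad.
Only numpy, scipy, OpenCV 4.12 (cv2) and the standard library are available. Lean on these libraries where they do the work, as an engineer would, in place of code of your own. Each camera call takes 0.05 s, during which the arm holds its last target. There are 200 camera calls.

TASK

Reset the tape-length stop on the packing machine: swing the lock ring's lever anticlockwise to loosen it, turn the knob clockwise until its pointer lines up with the marker tab on the dial's edge, then swing the lever back clockwise until the ring bites again and is firmly hand-tight, without straining it, and let go. Leave the tab and the things lying on and beside the machine where they are.

Things in the scene. Friction and masses are not known exactly. Their poses are not given: they have to be found in the camera images.
- machine: Packing-tape machine screwed to the desk; origin on the desk under the dial's upright axis, z up. Grey deck 60 mm high, own x -105 to 165 mm, y -125 to 125 mm; along the far edge (x 115 to 165) a black hood, top 108 mm above the desk. On the deck a round dark steel dial with white ticks, radius 78 mm, 3 mm thick; lock ring, knob and tab turn about its axis.
- lock_ring: Steel lock ring, 54 mm across, 12 to 25 mm above the deck, under the knob on the same axis. Its one lever arm (10 mm wide, 8 mm high) points along its own x. Origin on the axis at deck height, z up. Tight at the start. Seen from above anticlockwise loosens: free after 0.15 rad, 0.3 to 0.6 rad is ample, end stop at 1.4 rad. Clockwise tightens.
- lever_post (a point): On the axis of the upright round post at the lever's end, 88 mm from the ring's axis, 30 mm above the deck. Post: 14 mm in diameter, 10 to 44 mm above the deck; grip it from above or push it. The loose ring is stiff: a slow push of 4.5 N moves it, 6 to 7 N at 50 mm/s, 2 to 3 N remain on stopping. Hand-tight is 9 to 14 N in slow motion; under 7 N is slack, over 20 N too tight.
- adjuster: Black knob on the dial's axis. Heights above the deck at the start: bar grip 35 to 75 mm, 46 mm long (own x), 16 mm wide (y); foot 42 mm across, 32 to 36 mm; aluminium pointer 7 mm wide, 32 to 35 mm, reaching along +x to 58 mm from the axis. Origin on the axis, z up. Clamped while the ring is tight: do not force it. Loose, 0.2 N m turns it; it stays put and sinks 4.5 mm per rad clockwise.
- knob_grip (a point): Point on the axis in the middle of the knob's bar grip, 60 mm above the deck at the start (it sinks with the knob): the place to grip it across its 16 mm width.
- pointer_tip (a point): Tip of the knob's pointer, 58 mm from the axis, about 33 mm above the deck at the start.
- marker_tab: Small steel tab (16 x 9 x 7 mm) clamped on the dial's edge, 62 to 78 mm from the axis, 3 to 10 mm above the deck. Origin on the axis at deck height, its own x points from the axis to the tab. At the start it lies 0.35 to 1.5 rad clockwise of the pointer. Not to be shifted.
- tab_mark (a point): Where the pointer's tip must stand (seen from above): on the tab's centre line, 58 mm from the axis, about 33 mm above the deck.
- clamp_washer: Hidden washer in the hub that the ring presses on the knob's screw: not to be handled. The screw sinks with the knob, so going clockwise the ring only gets tight somewhere 0.1 to 0.8 rad past its place at the start: to be felt. From the bite on, the push at the post grows by 6 to 10 N per 0.1 rad. Let go, the ring may settle back a little (up to 0.1 rad) and stays tight.
- tape_roll: Bystander: clear tape roll, 104 mm across, 48 mm high, on the desk left of the machine; origin under its centre.
- stapler: Bystander: stapler 130 x 34 x 40 mm on the desk right of the machine; origin under its centre.
- spare_core: Bystander: small cardboard ring 40 mm across, 25 mm high, standing on the machine's deck at its near right corner; origin under its centre.

How it is judged:
On the way, in this order (a step that is already met when the one before it is completed fails the run):
1. the lock ring is loosened with the knob still in its place: it no longer presses on the knob's screw, and the pointer's tip has not moved by 10 mm (contact force between clamp_washer and adjuster below 1 N and distance of pointer_tip from where it was at the start of the episode below 0.01 m), for 0.2 s.
2. the pointer is turned to the tab (tip within 5 mm of its mark) while the ring is loose (horizontal distance between pointer_tip and tab_mark below 0.005 m and contact force between clamp_washer and adjuster below 1 N), for 0.2 s.
At the end, for the whole second after the job is handed in: The lock ring is tight again (it clamps the knob's screw with more than 20 N, which a push of about 7 N at the lever's post gives), the pointer's tip stands within 5 mm of the tab's mark, and ring and knob are at rest (contact force between clamp_washer and adjuster above 20 N and horizontal distance between pointer_tip and tab_mark below 0.005 m and angular speed of each of adjuster, lock_ring below 0.05 rad/s); the robot touches nothing.
It fails at once if the lock ring is overtightened (a clamp force above 170 N, a push of more than about 22 N at the post) (contact force between clamp_washer and adjuster above 170 N).
It fails at once if the knob is forced round while the ring still clamps it (clamp force above 10 N and knob turning faster than 0.15 rad/s) (contact force between clamp_washer and adjuster above 10 N and angular speed of adjuster above 0.15 rad/s).
It fails at once if the marker tab is shifted by more than 4 mm (distance of tab_mark from where it was at the start of the episode above 0.004 m).
It fails at once if the tape roll, the stapler or the cardboard core is moved by more than 25 mm (distance of any of tape_roll, stapler, spare_core from where it was at the start of the episode above 0.025 m).
It also fails if it takes over 72 s, if anything falls off the work surface, if the arm or the gripper's body presses on something with over 40 N, if the wrist force passes 120 N, or if a joint passes its speed limit or range.

## Working session

There is one attempt and no reset: what is moved stays moved. The work goes in short steps, Python scripts to look and compute and a shell command to move; the robot and the scene stay as the last step left them, time stands still between calls to the robot, and variables do not carry over. Pictures are saved under pics/ and viewed, at most 10 in all, crops included, and the job is handed in when it is done.

```bash
mkdir -p pics; ls
cat > h.py <<'E'
import numpy as np, cv2
from workcell import sensors, vision, hand_in, robot
def save(p,n): cv2.imwrite('pics/'+n, p["frame"][:,:,::-1])
def ray(p,uv):
    E=np.array(p["extrinsics"]); R,t=E[:3,:3],E[:3,3]
    d=R.T@np.array([(uv[0]-p["cx"])/p["fx"],(uv[1]-p["cy"])/p["fy"],1]); return -R.T@t,d
def at_z(p,uv,z):
    o,d=ray(p,uv); return o+d*(z-o[2])/d[2]
def proj(p,X):
    E=np.array(p["extrinsics"]); c=E[:3,:3]@np.array(X)+E[:3,3]
    return np.array([p["fx"]*c[0]/c[2]+p["cx"],p["fy"]*c[1]/c[2]+p["cy"]])
E
python3 - <<'E'
from h import *
print(sensors.state(), robot.nose_length)
for n in ("top","side"):
    p=vision.read_camera(n); save(p,n+'0.png'); print(n,p["fx"],ray(p,(320,200)))
    for l in ("machine","lock_ring","adjuster","marker_tab","tape_roll","stapler","spare_core","lever_post"):
        r=vision.outline_of(p,l)
        for q in r[:2]: print(l,round(q["conf"],2),np.round(q["xy"],1),q["pixels"].sum())
E
```

```text
pics
{'t': 0.0, 'joint_pos': array([ 9.99908638e-01,  2.21203207e-01,  1.52760597e+00, -2.87245575e-05,
        1.39471547e+00, -1.26072403e-01]), 'dq': array([ 2.12897340e-03, -2.82658578e-05,  3.34369593e-04, -5.79677076e-04,
       -8.12865936e-05,  1.31422610e-03]), 'tau': array([-2.49944505e-04, -4.94613683e+01, -3.87367094e+01,  6.96857250e-02,
        5.75867097e-02, -1.50959495e-04]), 'tcp_pos': array([0.26861463, 0.56369525, 0.24645414]), 'eef_rot': array([-3.13967244e+00, -2.14879384e-04,  2.69678222e+00]), 'wrist_force': array([-0.30561841, -0.13831024, -0.18521301]), 'moment': array([ 0.00774591, -0.00673197, -0.00982845]), 'grip_force': 0.0, 'width': 0.08698568995240583} 0.025
top 368.19730292654094 (array([0.49751193, 0.04387502, 0.86224962]), array([ 0.05958272, -0.01355485, -0.99849221]))
machine 0.75 [319.3 180.3] 14694
machine 0.45 [364.  229.7] 162
lock_ring 0.76 [295.2 198.7] 179
adjuster 0.8 [317.1 188.3] 362
tape_roll 0.71 [218.7 194.6] 1076
stapler 0.79 [406.6 184.9] 939
spare_core 0.76 [367.4 226. ] 242
lever_post 0.62 [306.6 200.2] 300
side 370.63800933848586 (array([ 0.23888538, -0.45890011,  0.59863965]), array([ 0.41921584,  0.65104733, -0.63277369]))
machine 0.62 [338.8 222.3] 13145
machine 0.37 [313.2 214. ] 371
lock_ring 0.85 [314.4 214.7] 411
adjuster 0.92 [325.1 203. ] 429
tape_roll 0.85 [271.9 183.8] 982
stapler 0.82 [385.9 291.6] 1331
spare_core 0.92 [323.7 257.2] 382
lever_post 0.72 [309.8 215.6] 423
```

Run:
```python
import cv2,numpy as np
a=cv2.imread('pics/top0.png')[125:265,240:440]; b=cv2.imread('pics/side0.png')[140:280,225:425]
cv2.imwrite('pics/c0.png',cv2.resize(a,None,fx=4,fy=4,interpolation=cv2.INTER_CUBIC))
cv2.imwrite('pics/c1.png',cv2.resize(b,None,fx=4,fy=4,interpolation=cv2.INTER_CUBIC))
```

```text
(no output)
```

View pics/c0.png

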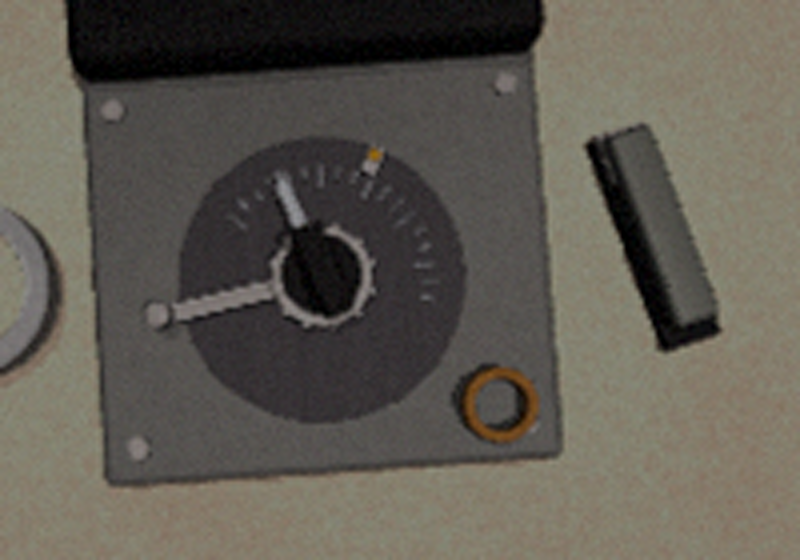

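View pics/c1.png

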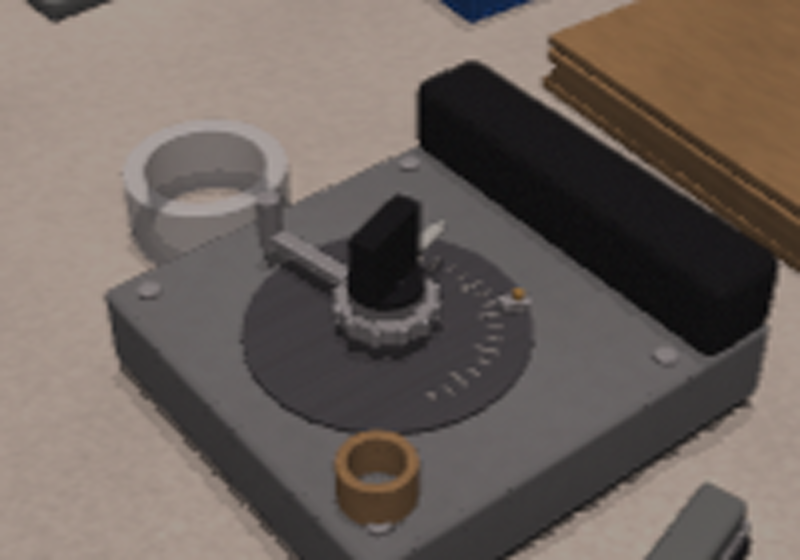

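Run:
```python
from h import *
p=vision.read_camera("top"); s=vision.read_camera("side"); w=vision.read_camera("wrist")
f=lambda x,y:(x/4+240,y/4+125)
def g(x,y,z):
    P=at_z(p,f(x,y),z); return P
c=g(322,280,.063); print("axis",c)
# side: dial ellipse centre approx, hub
print("axis side", at_z(s,(387.5/4+225,332/4+140),.063))
for n,a in dict(tip=(281,177,.0935),tab=(373,160,.07),post=(157,314,.104)).items():
    P=g(*a); v=P-c; print(n,P,np.hypot(*v[:2]),np.arctan2(v[1],v[0]))
for a,b in (((83,80),(107,485)),((107,485),(560,455))):
    A=g(*a,.06);B=g(*b,.06); v=B-A; print("edge",A,B,np.hypot(*v[:2]),np.arctan2(v[1],v[0]))
for n in("tape_roll","stapler","spare_core"):
    q=vision.outline_of(p,n)[0]; print(n,at_z(p,q["xy"],dict(tape_roll=.048,stapler=.04,spare_core=.085)[n]))
st=sensors.state()
from scipy.spatial.transform import Rotation as R
Rt=R.from_euler('xyz',st["eef_rot"]).as_matrix()
print(Rt.round(3))
o,d=ray(w,(320,200)); print("wrist cam rel tcp in tool", Rt.T@(o-st["tcp_pos"]), Rt.T@d, w["fx"])
```

```text
axis [0.55610069 0.03190029 0.063     ]
axis side [0.55434909 0.02567051 0.063     ]
tip [0.60820767 0.05371368 0.0935    ] 0.056488590360591076 0.3964602859969488
tab [0.62068106 0.00416154 0.07      ] 0.07028557518326772 -0.405695484712035
post [0.53573501 0.11770374 0.104     ] 0.08818726174051335 1.803836710941879
edge [0.6673319  0.16331531 0.06      ] [0.44516109 0.14882068 0.06      ] 0.22264312709471196 -3.076444063020823
edge [0.44516109 0.14882068 0.06      ] [ 0.46107442 -0.09649741  0.06      ] 0.24583368193581087 -1.5060189343926165
tape_roll [0.56180592 0.24788147 0.048     ]
stapler [ 0.58575288 -0.15544987  0.04      ]
spare_core [ 0.48222435 -0.05173516  0.085     ]
[[-0.903  0.43  -0.   ]
 [ 0.43   0.903 -0.   ]
 [ 0.    -0.    -1.   ]]
wrist cam rel tcp in tool [ 0.08310396  0.00062804 -0.13756513] [-0.28966019  0.00883224  0.95717912] 293.6844927685438
```

The top view shows the dial centre at about (320.5, 195), the pointer tip at (310, 169), the tab at (333, 165) and the post at (279, 203.5). The radii I measured (56, 70 and 88 mm) agree with the ones given. I'll hover above the post and refine with the wrist camera.

```bash
python3 -m jog '{"offset":[[-17.3,-11.5,1.86],[-17.3,-11.5,1.86],[-17.3,-11.5,1.86],[-17.3,-11.5,1.86],[-17.3,-11.5,1.86],[-17.3,-11.5,1.86],[-17.3,-11.5,1.86],[-17.3,-11.5,1.86],[-17.3,-11.5,1.86],[-17.3,-11.5,1.86],[-17.3,-11.5,1.86],[-17.3,-11.5,1.86],[-17.3,-11.5,1.86],[-17.3,-11.5,1.86],[-17.3,-11.5,1.86],[-17.3,-11.5,1.86]],"delta_rot":[[0,0,6.42],[0,0,6.42],[0,0,6.42],[0,0,6.42],[0,0,6.42],[0,0,6.42],[0,0,6.42],[0,0,6.42],[0,0,6.42],[0,0,6.42],[0,0,6.42],[0,0,6.42],[0,0,6.42],[0,0,6.42],[0,0,6.42],[0,0,6.42]],"gripper":[0.5,0.5,0.5,0.5,0.5,0.5,0.5,0.5,0.5,0.5,0.5,0.5,0.5,0.5,0.5,0.5]}' 30
python3 - <<'E'
from h import *
w=vision.read_camera("wrist"); save(w,"w0.png"); print(sensors.state()["joint_pos"].round(3), sensors.state()["wrist_force"])
np.savez('w0.npz',**{k:w[k] for k in("fx","fy","cx","cy","extrinsics")})
for n,P in dict(axis=(.556,.031,.063),tip=(.608,.0537,.0935),tab=(.6207,.0042,.07),post=(.5357,.1177,.104)).items(): print(n,proj(w,P))
E
```

```text
t: 2.8
tcp_pos: [0.5353, 0.1196, 0.2012]
eef_rot: [3.141, -0.0, 1.802]
wrist_force: [-0.3, -0.2, -0.3]
width: 0.0432
grip_force: 0.0
[ 0.076  0.076  1.777  0.     1.289 -0.155] [-0.0411875   0.20719798 -0.65523009]
axis [317.41441142 281.27009847]
tip [375.33091508 289.44436386]
tab [369.48413661 317.5003595 ]
post [317.49248038 216.28277037]
```

View pics/w0.png

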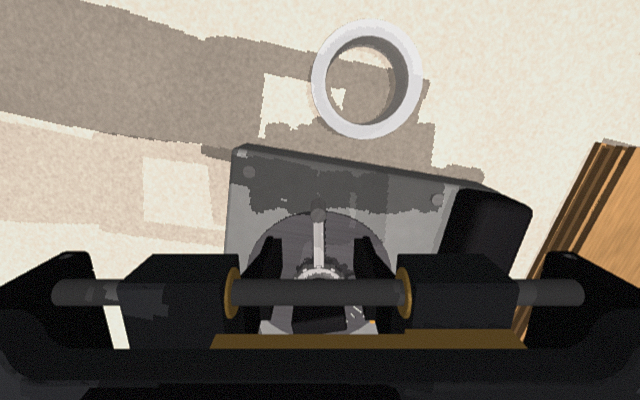

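The post is at about (318, 214), matching the prediction of (317.5, 216). I'll lower the fingers astride it.

```bash
python3 -m jog '{"offset":[[-0.05,0,1],[-0.05,0,2],[-0.05,0,3],[-0.05,0,3.6],[-0.05,0,4],[-0.05,0,4],[-0.05,0,4],[-0.05,0,4],[-0.05,0,4],[-0.05,0,4],[-0.05,0,4]],"delta_rot":[[0,0,0],[0,0,0],[0,0,0],[0,0,0],[0,0,0],[0,0,0],[0,0,0],[0,0,0],[0,0,0],[0,0,0],[0,0,0]],"gripper":[0.5,0.5,0.5,0.5,0.5,0.5,0.26,0.26,0.26,0.26,0.26]}' 40
python3 - <<'E'
from h import *
w=vision.read_camera("wrist"); p=vision.read_camera("side"); 
cv2.imwrite('pics/w1.png',np.vstack([cv2.resize(w["frame"][200:350,220:420,::-1],(800,600))[:300],cv2.resize(p["frame"][150:240,240:440,::-1],(800,360))[:300]])); print(sensors.state()["wrist_force"])
E
```

```text
t: 3.95
tcp_pos: [0.5362, 0.1174, 0.1015]
eef_rot: [3.141, 0.0, 1.8]
wrist_force: [-0.3, -0.5, -0.5]
width: 0.0235
grip_force: 0.0
[0.21862182 0.12785798 0.34423268]
```

View pics/w1.png

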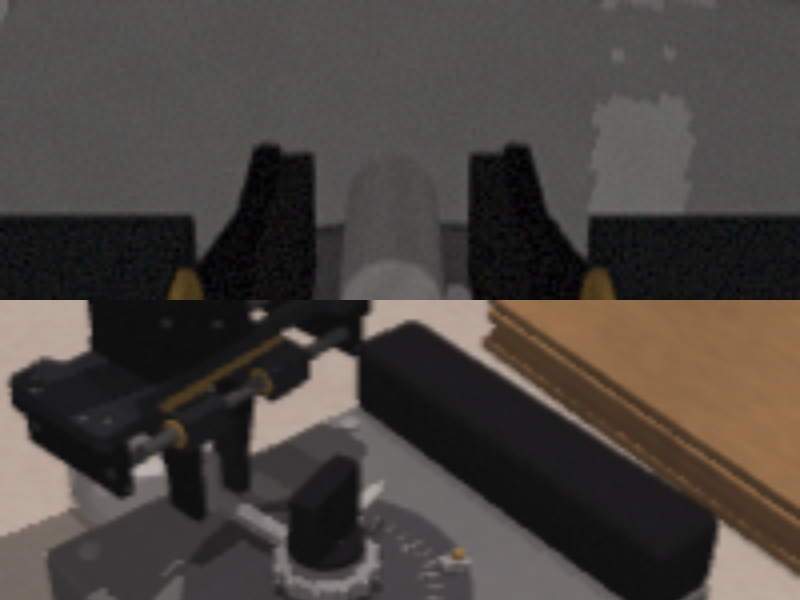

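The post sits centred between the fingers. Now I'll swing anticlockwise about 0.5 rad along the arc.

```bash
python3 -m jog '{"offset":[[0,-0.18,0],[-0.02,-0.35,0],[-0.04,-0.53,0],[-0.07,-0.7,0],[-0.11,-0.87,0],[-0.16,-1.04,0],[-0.21,-1.21,0],[-0.28,-1.37,0],[-0.35,-1.53,0],[-0.43,-1.69,0],[-0.43,-1.69,0],[-0.43,-1.69,0]],"delta_rot":[[0,0,-0.36],[0,0,-0.72],[0,0,-1.07],[0,0,-1.43],[0,0,-1.79],[0,0,-2.15],[0,0,-2.51],[0,0,-2.86],[0,0,-3.22],[0,0,-3.58],[0,0,-3.58],[0,0,-3.58]],"gripper":[0.26,0.26,0.26,0.26,0.26,0.26,0.26,0.26,0.26,0.26,0.26,0.26]}'
python3 - <<'E'
from h import *
p=vision.read_camera("side"); cv2.imwrite('pics/s2.png',cv2.resize(p["frame"][140:280,225:425,::-1],(800,560))); print(sensors.state()["wrist_force"])
E
```

```text
t: 5.25
tcp_pos: [0.4981, 0.0974, 0.1014]
eef_rot: [3.14, 0.001, 2.299]
wrist_force: [4.9, 1.2, -1.5]
width: 0.0225
grip_force: 2.2
[ 4.74396733  1.58211157 -2.45696377]
```

View pics/s2.png

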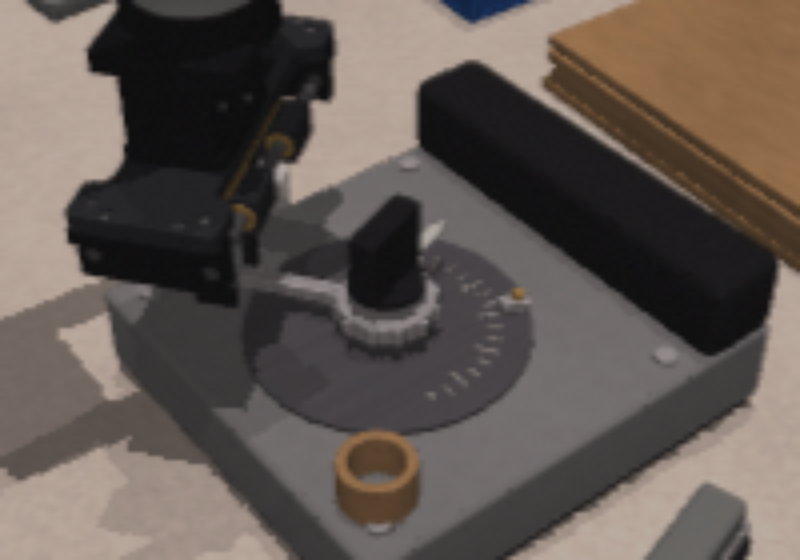

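The lever swung anticlockwise and the pointer stayed where it was. Next I'll back off, lift, and go over the knob with the camera on the pointer's side.

```bash
python3 -m jog '{"offset":[[0,0.18,0],[0,0.18,0],[0,0.18,-2],[0,0.18,-4],[-1,0.1,-4],[-2,0,-4],[-3,-0.04,-4],[-3.52,-0.04,-4],[-3.52,-0.04,-4],[-3.52,-0.04,-4],[-3.52,-0.04,-4],[-3.52,-0.04,-4],[-3.52,-0.04,-4],[-3.52,-0.04,-4],[-3.52,-0.04,-4],[-3.52,-0.04,-4],[-3.52,-0.04,-4],[-3.52,-0.04,-4],[-3.52,-0.04,-4]],"delta_rot":[[0,0,0],[0,0,0],[0,0,0],[0,0,0],[0,0,1],[0,0,2],[0,0,3],[0,0,4],[0,0,5],[0,0,6],[0,0,7],[0,0,8],[0,0,9],[0,0,10],[0,0,11],[0,0,12],[0,0,13],[0,0,13.63],[0,0,13.63]],"gripper":[0.26,0.26,0.26,0.26,0.6,0.6,0.6,0.6,0.6,0.6,0.6,0.6,0.6,0.6,0.6,0.6,0.6,0.6,0.6]}'
python3 - <<'E'
from h import *
w=vision.read_camera("wrist"); save(w,"w3.png"); print(sensors.state()["wrist_force"],sensors.state()["joint_pos"])
for n,P in dict(axis=(.556,.031,.063),tip=(.6095,.0534,.0935),tabin=(.613,.0065,.07),tabout=(.6277,.0002,.07),post=(.498,.0975,.104)).items(): print(n,proj(w,P))
E
```

```text
t: 7.2
tcp_pos: [0.5546, 0.031, 0.2007]
eef_rot: [-3.141, 0.002, 0.396]
wrist_force: [-2.1, 0.3, -0.7]
width: 0.0524
grip_force: 0.0
[-0.67175048 -0.04732371  0.04631603] [-8.59563024e-02  9.44794792e-02  1.75780577e+00 -2.02845249e-04
  1.29066042e+00  1.08575736e+00]
axis [319.15925948 198.07336565]
tip [319.39226925 140.64951474]
tabin [368.26406973 154.74335587]
tabout [381.67910546 142.30317062]
post [223.32936847 242.10439394]
```

View pics/w3.png

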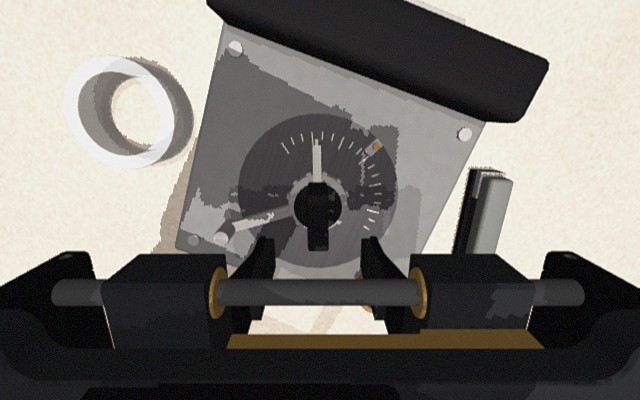

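Run:
```python
import cv2
a=cv2.imread('pics/w3.png')[105:255,230:410]
cv2.imwrite('pics/w3c.png',cv2.resize(a,None,fx=4,fy=4,interpolation=cv2.INTER_CUBIC))
```

```text
(no output)
```

View pics/w3c.png

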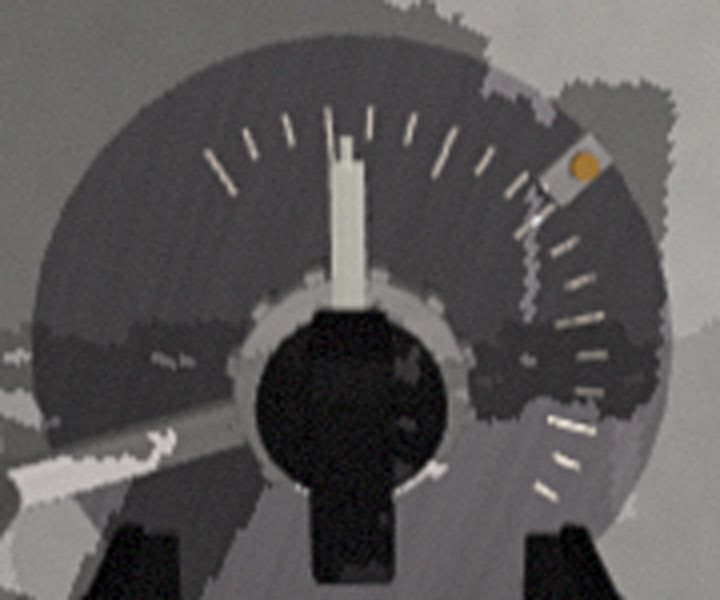

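```bash
cat > m.py <<'E'
from h import *
from scipy.optimize import least_squares
w=vision.read_camera("wrist")   # arm unmoved: same calibration as w3
f=lambda q:(q[0]/4+230,q[1]/4+105)
E=[at_z(w,f(q),.063)[:2] for q in [(33,330),(352,36),(671,335),(52,440),(655,430),(180,97)]]
s=least_squares(lambda c:[np.hypot(*(e-c))-.078 for e in E],[.556,.031]); c=s.x; print("axis",c,s.fun*1e3)
for n,q,z in (("tip",(347,138),.094),("tabin",(553,196),.069),("screw",(585,166),.071),("tabout",(601,149),.069)):
    v=at_z(w,f(q),z)[:2]-c; print(n,np.hypot(*v),np.arctan2(v[1],v[0]))
A=at_z(w,f((349,310)),.094);B=at_z(w,f((347,138)),.094);print("pointer dir",np.arctan2(*(B-A)[1::-1]))
A=at_z(w,f((553,196)),.069);B=at_z(w,f((601,149)),.069);print("tab dir",np.arctan2(*(B-A)[1::-1]))
E
python3 m.py
```

```text
axis [0.55554378 0.03179733] [-0.02476097  0.80930775 -0.46467792 -1.25277084 -1.61814951 -1.56608608]
tip 0.059200217156664785 0.419694349623474
tabin 0.06334853823398008 -0.4065812106715679
screw 0.07288463156123053 -0.399277622930391
tabout 0.07807409492596672 -0.40043556515228457
pointer dir 0.409198770823216
tab dir -0.37400580458622346
```

```bash
python3 -m jog '{"offset":[[0.04,0,1],[0.04,0,2],[0.04,0,2.6],[0.04,0,3],[0.04,0,3],[0.04,0,3],[0.04,0,3],[0.04,0,3],[0.04,0,3],[0.04,0,3],[0.04,0,3]],"delta_rot":[[0,0,-0.1],[0,0,-0.1],[0,0,-0.1],[0,0,-0.1],[0,0,-0.1],[0,0,-0.1],[0,0,-0.1],[0,0,-0.1],[0,0,-0.1],[0,0,-0.1],[0,0,-0.1]],"gripper":[0.6,0.6,0.6,0.6,0.6,0,0,0,0,0,0]}' 35
```

```text
t: 8.4
tcp_pos: [0.556, 0.0317, 0.1263]
eef_rot: [-3.141, -0.0, 0.411]
wrist_force: [-1.2, 1.5, 2.5]
width: 0.0161
grip_force: 35.0
```

Gripped at 16.1 mm, which matches the bar's width, with low side force. Turning clockwise 0.81 rad and sinking 3.6 mm.

```bash
python3 -m jog '{"offset":[[0,0,0.01],[0,0,0.02],[0,0,0.03],[0,0,0.04],[0,0,0.05],[0,0,0.06],[0,0,0.08],[0,0,0.09],[0,0,0.1],[0,0,0.11],[0,0,0.12],[0,0,0.13],[0,0,0.14],[0,0,0.146],[0,0,0.146],[0,0,0.146],[0,0,0.146]],"delta_rot":[[0,0,0.3],[0,0,0.7],[0,0,1.1],[0,0,1.6],[0,0,2.1],[0,0,2.6],[0,0,3.1],[0,0,3.6],[0,0,4.1],[0,0,4.5],[0,0,4.9],[0,0,5.3],[0,0,5.6],[0,0,5.8],[0,0,5.8],[0,0,5.8],[0,0,5.8]],"gripper":[0,0,0,0,0,0,0,0,0,0,0,0,0,0,0,0,0]}' 35
python3 - <<'E'
from h import *
w=vision.read_camera("wrist"); cv2.imwrite('pics/w4.png',cv2.resize(w["frame"][60:260,190:450,::-1],(780,600),interpolation=cv2.INTER_CUBIC))
np.savez('w4.npz',**{k:w[k] for k in("fx","fy","cx","cy","extrinsics")})
E
```

```text
t: 10.1
tcp_pos: [0.5561, 0.0325, 0.1227]
eef_rot: [-3.14, 0.001, -0.399]
wrist_force: [-1.2, 5.5, 3.0]
width: 0.0157
grip_force: 35.0
```

View pics/w4.png

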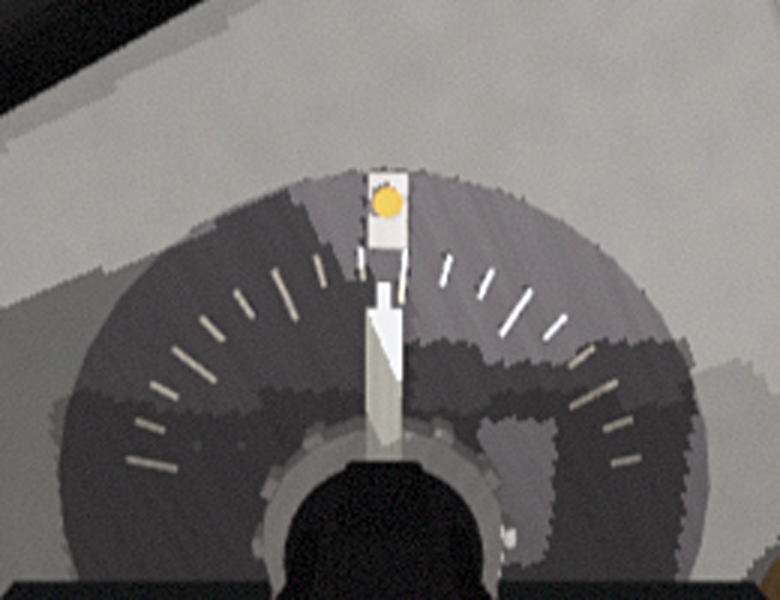

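The pointer (column 383 in the crop) is within about 1 mm of the tab's centre line (388). I'll release the knob and lift.

```bash
python3 -m jog '{"offset":[[0,0,0],[0,0,0],[0,0,0],[0,0,0],[0,0,0],[0,0,-1],[0,0,-2],[0,0,-3.1],[0,0,-3.1],[0,0,-3.1]],"delta_rot":[[0,0,0],[0,0,0],[0,0,0],[0,0,0],[0,0,0],[0,0,0],[0,0,0],[0,0,0],[0,0,0],[0,0,0]],"gripper":[0.5,0.5,0.5,0.5,0.5,0.5,0.5,0.5,0.5,0.5]}' 40
python3 - <<'E'
from h import *
from scipy.spatial.transform import Rotation as R
w=vision.read_camera("wrist"); save(w,"w5.png"); st=sensors.state(); print(st["wrist_force"],st["joint_pos"])
c=np.array([.5555,.0317])
q=vision.outline_of(w,"marker_tab"); 
for k in q[:1]:
    P=at_z(w,k["xy"],.07); v=P[:2]-c; print("tab",k["conf"],np.hypot(*v),np.arctan2(v[1],v[0]))
# pointer: bright band in image rows around predicted pointer, radius 40..55
for r in (.035,.04,.045,.05,.055):
    best=[]
    th=np.linspace(-.75,-.1,131)
    g=[]
    for t in th:
        u=proj(w,[c[0]+r*np.cos(t),c[1]+r*np.sin(t),.0905]); g.append(w["frame"][int(round(u[1])),int(round(u[0]))].mean())
    g=np.array(g); m=g>(g.max()+np.median(g))/2; print(r,g.max(),np.median(g),th[m].min(),th[m].max(),th[m].mean())
Rt=R.from_euler('xyz',st["eef_rot"]).as_matrix()
print("to post", Rt.T@(np.array([.5010,.1006,.2015])-st["tcp_pos"])/.025, st["tcp_pos"],st["eef_rot"])
E
```

```text
t: 11.15
tcp_pos: [0.5565, 0.0312, 0.2004]
eef_rot: [-3.141, -0.002, -0.399]
wrist_force: [-0.8, -0.5, -0.6]
width: 0.0438
grip_force: 0.0
[-0.74283125 -0.06027918  0.11263617] [-8.53516856e-02  9.77349842e-02  1.75722487e+00 -5.40585253e-05
  1.28738631e+00  1.88428145e+00]
tab 0.55 0.0721436736003514 -0.37839588967230076
0.035 182.0 70.0 -0.445 -0.255 -0.35000000000000003
0.04 234.33333333333334 68.66666666666667 -0.44 -0.27499999999999997 -0.35750000000000004
0.045 255.0 69.66666666666667 -0.435 -0.29 -0.3625
0.05 254.0 117.0 -0.43 -0.3 -0.365
0.055 251.0 119.33333333333333 -0.445 -0.33999999999999997 -0.37999999999999995
to post [-3.09098268 -1.70428984 -0.08931312] [0.55566251 0.03132839 0.19922502] [ 3.14131093e+00  7.00786079e-04 -3.98821770e-01]
```

The pointer is at about −0.37 rad and the tab at −0.38 rad, so they agree. Now back over the lever post.

```bash
python3 -m jog '{"offset":[[-1,-0.5,0],[-2,-1,0],[-3.09,-1.7,0],[-3.09,-1.7,0],[-3.09,-1.7,0],[-3.09,-1.7,0],[-3.09,-1.7,0],[-3.09,-1.7,0],[-3.09,-1.7,0],[-3.09,-1.7,0],[-3.09,-1.7,0],[-3.09,-1.7,0],[-3.09,-1.7,0],[-3.09,-1.7,0],[-3.09,-1.7,0],[-3.09,-1.7,0],[-3.09,-1.7,0],[-3.09,-1.7,0],[-3.09,-1.7,0],[-3.09,-1.7,0]],"delta_rot":[[0,0,-1],[0,0,-2],[0,0,-3],[0,0,-4],[0,0,-5],[0,0,-6],[0,0,-7],[0,0,-8],[0,0,-9],[0,0,-10],[0,0,-11],[0,0,-12],[0,0,-13],[0,0,-14],[0,0,-15],[0,0,-16],[0,0,-17],[0,0,-18],[0,0,-18.9],[0,0,-18.9]],"gripper":[0.5,0.5,0.5,0.5,0.5,0.5,0.5,0.5,0.5,0.5,0.5,0.5,0.5,0.5,0.5,0.5,0.5,0.5,0.5,0.5]}' 40
python3 - <<'E'
from h import *
w=vision.read_camera("wrist"); save(w,"w6.png"); print(proj(w,[.5010,.1006,.104]))
cv2.imwrite('pics/w6c.png',cv2.resize(w["frame"][140:290,220:420,::-1],(800,600),interpolation=cv2.INTER_CUBIC))
for i in range(4):
    w=vision.read_camera("wrist")
print(sensors.state()["wrist_force"],sensors.state()["tcp_pos"],sensors.state()["eef_rot"])
E
```

```text
t: 13.25
tcp_pos: [0.5004, 0.1004, 0.1982]
eef_rot: [-3.139, -0.002, 2.241]
wrist_force: [0.0, -0.4, -0.2]
width: 0.0435
grip_force: 0.0
[318.00221276 215.58097085]
[-0.05474302 -0.43292917  0.13240859] [0.50114351 0.10050541 0.19946319] [-3.14099873e+00 -4.35788083e-04  2.23824895e+00]
```

View pics/w6c.png

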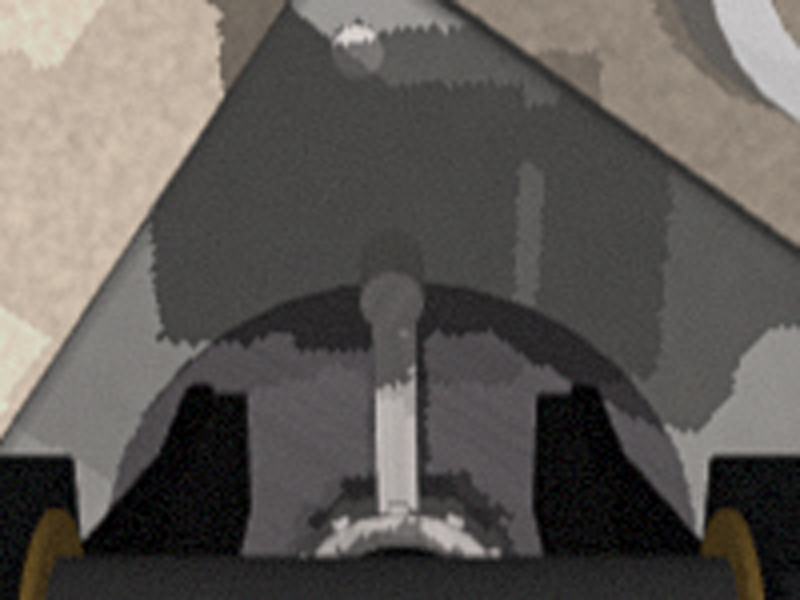

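The post is at (318, 215), as predicted. Descend and narrow the fingers.

```bash
python3 -m jog '{"offset":[[0,0,1],[0,0,2],[0,0,3],[0,0,3.6],[0,0,3.92],[0,0,3.92],[0,0,3.92],[0,0,3.92],[0,0,3.92],[0,0,3.92],[0,0,3.92]],"delta_rot":[[0,0,0],[0,0,0],[0,0,0],[0,0,0],[0,0,0],[0,0,0],[0,0,0],[0,0,0],[0,0,0],[0,0,0],[0,0,0]],"gripper":[0.5,0.5,0.5,0.5,0.5,0.5,0.26,0.26,0.26,0.26,0.26]}' 40
python3 -m jog '{"offset":[[0,0.18,0],[-0.02,0.35,0],[-0.04,0.53,0],[-0.07,0.7,0],[-0.11,0.87,0],[-0.16,1.04,0],[-0.21,1.21,0],[-0.28,1.37,0],[-0.35,1.53,0],[-0.43,1.69,0],[-0.43,1.69,0],[-0.43,1.69,0]],"delta_rot":[[0,0,0.36],[0,0,0.72],[0,0,1.07],[0,0,1.43],[0,0,1.79],[0,0,2.15],[0,0,2.51],[0,0,2.86],[0,0,3.22],[0,0,3.58],[0,0,3.58],[0,0,3.58]],"gripper":[0.26,0.26,0.26,0.26,0.26,0.26,0.26,0.26,0.26,0.26,0.26,0.26]}'
```

```text
t: 14.6
tcp_pos: [0.5016, 0.1006, 0.1023]
eef_rot: [3.141, 0.0, 2.24]
wrist_force: [-0.7, 0.2, -0.6]
width: 0.0235
grip_force: 0.0
t: 15.8
tcp_pos: [0.5406, 0.1185, 0.1016]
eef_rot: [-3.141, -0.0, 1.742]
wrist_force: [-3.8, 1.1, 1.3]
width: 0.0228
grip_force: 1.2
```

```bash
python3 -m jog '{"offset":[[0,0.05,0],[0,0.1,0],[0,0.15,0],[0,0.2,0],[-0.01,0.25,0],[-0.01,0.3,0],[-0.02,0.35,0]],"delta_rot":[[0,0,0.1],[0,0,0.2],[0,0,0.3],[0,0,0.4],[0,0,0.5],[0,0,0.6],[0,0,0.72]],"gripper":[0.26,0.26,0.26,0.26,0.26,0.26,0.26]}'
```

```text
t: 16.5
tcp_pos: [0.5496, 0.1197, 0.1017]
eef_rot: [-3.141, -0.001, 1.639]
wrist_force: [-4.9, 3.2, 2.3]
width: 0.0228
grip_force: 2.3
```

```bash
python3 -m jog '{"offset":[[0,0.05,0],[0,0.1,0],[0,0.15,0],[0,0.2,0],[-0.01,0.25,0],[-0.01,0.3,0],[-0.02,0.35,0]],"delta_rot":[[0,0,0.1],[0,0,0.2],[0,0,0.3],[0,0,0.4],[0,0,0.5],[0,0,0.6],[0,0,0.72]],"gripper":[0.26,0.26,0.26,0.26,0.26,0.26,0.26]}'
```

```text
t: 17.2
tcp_pos: [0.5584, 0.12, 0.1017]
eef_rot: [-3.141, -0.001, 1.538]
wrist_force: [-3.8, 3.9, 0.9]
width: 0.0229
grip_force: 2.3
```

```bash
python3 -m jog '{"offset":[[0,0.05,0],[0,0.1,0],[0,0.15,0],[0,0.2,0],[-0.01,0.25,0],[-0.01,0.3,0],[-0.02,0.35,0]],"delta_rot":[[0,0,0.1],[0,0,0.2],[0,0,0.3],[0,0,0.4],[0,0,0.5],[0,0,0.6],[0,0,0.72]],"gripper":[0.26,0.26,0.26,0.26,0.26,0.26,0.26]}'
```

```text
t: 17.9
tcp_pos: [0.5673, 0.1194, 0.1017]
eef_rot: [-3.141, -0.001, 1.438]
wrist_force: [-3.4, 4.5, -0.2]
width: 0.0226
grip_force: 2.3
```

```bash
python3 -m jog '{"offset":[[0,0.05,0],[0,0.1,0],[0,0.15,0],[0,0.2,0],[-0.01,0.25,0],[-0.01,0.3,0],[-0.02,0.35,0]],"delta_rot":[[0,0,0.1],[0,0,0.2],[0,0,0.3],[0,0,0.4],[0,0,0.5],[0,0,0.6],[0,0,0.72]],"gripper":[0.26,0.26,0.26,0.26,0.26,0.26,0.26]}'
```

```text
t: 18.6
tcp_pos: [0.5749, 0.118, 0.1016]
eef_rot: [-3.139, -0.001, 1.337]
wrist_force: [-7.8, 4.1, 3.6]
width: 0.0226
grip_force: 4.5
```

It has bitten, at about 8.5 N tangential. Small steps now.

```bash
python3 -m jog '{"offset":[[0,0.03,0],[0,0.06,0],[0,0.09,0]],"delta_rot":[[0,0,0.06],[0,0,0.12],[0,0,0.18]],"gripper":[0.26,0.26,0.26]}'
cat > f.py <<'E'
from h import *
v=[]
for i in range(3): vision.read_camera("side"); s=sensors.state(); v.append(s["wrist_force"])
v=np.mean(v,0); ph=s["eef_rot"][2]; print(v, "push",-(v[0]*np.sin(ph)-v[1]*np.cos(ph)),s["tcp_pos"],ph)
E
python3 f.py
```

```text
t: 18.9
tcp_pos: [0.5767, 0.1176, 0.1016]
eef_rot: [-3.138, -0.001, 1.312]
wrist_force: [-9.4, 5.8, 4.7]
width: 0.0225
grip_force: 5.3
[-9.2121032   4.66332929  4.35647435] push 10.097079261840413 [0.57677968 0.11758024 0.10156021] 1.3127774859795955
```

```bash
python3 -m jog '{"offset":[[0,0.03,0],[0,0.06,0]],"delta_rot":[[0,0,0.06],[0,0,0.12]],"gripper":[0.26,0.26]}'
python3 f.py
```

```text
t: 19.25
tcp_pos: [0.5778, 0.1173, 0.1015]
eef_rot: [-3.137, -0.0, 1.296]
wrist_force: [-10.2, 5.7, 5.7]
width: 0.0226
grip_force: 5.9
[-10.24447892   5.39211118   5.27149273] push 11.32315297362852 [0.57789204 0.11725556 0.10154671] 1.2960466129389712
```

11.3 N is in the middle of the hand-tight band. Open the fingers, back off and lift.

```bash
python3 -m jog '{"offset":[[0,-0.06,0],[0,-0.12,0],[0,-0.18,0],[0,-0.18,0],[0,-0.18,0],[0,-0.18,0],[0,-0.18,-1],[0,-0.18,-2.5],[0,-0.18,-4],[2,-0.18,-5],[2,-0.18,-5],[2,-0.18,-5]],"delta_rot":[[0,0,0],[0,0,0],[0,0,0],[0,0,0],[0,0,0],[0,0,0],[0,0,0],[0,0,0],[0,0,0],[0,0,0],[0,0,0],[0,0,0]],"gripper":[0.26,0.26,0.26,0.45,0.45,0.45,0.45,0.45,0.45,0.45,0.45,0.45]}'
python3 - <<'E'
from h import *
s=vision.read_camera("side"); t=vision.read_camera("wrist"); print(sensors.state()["wrist_force"])
a=cv2.resize(s["frame"][150:250,260:400,::-1],(800,300*2-30),interpolation=cv2.INTER_CUBIC); cv2.imwrite('pics/s7.png',a)
for P in ((.5555+.058*np.cos(-.4),.0317+.058*np.sin(-.4),.0895),(.5555+.07*np.cos(-.4),.0317+.07*np.sin(-.4),.07)): u=proj(s,P); print(u,(u-[260,150])*5.714)
for n in("tape_roll","stapler","spare_core"): 
    q=vision.outline_of(s,n); print(n,q[0]["xy"] if q else None)
E
```

```text
t: 20.6
tcp_pos: [0.5896, 0.1664, 0.228]
eef_rot: [3.139, -0.001, 1.298]
wrist_force: [-0.7, -0.2, -0.3]
width: 0.0394
grip_force: 0.0
[-0.03553718 -0.34249113  0.42684849]
[347.5592979  208.15522523] [500.31382818 332.29895699]
[352.7246079  214.31557269] [529.82840951 367.49918233]
tape_roll [273.8, 185.5]
stapler [385.9, 289.6]
spare_core [323.0, 256.6]
```

View pics/s7.png

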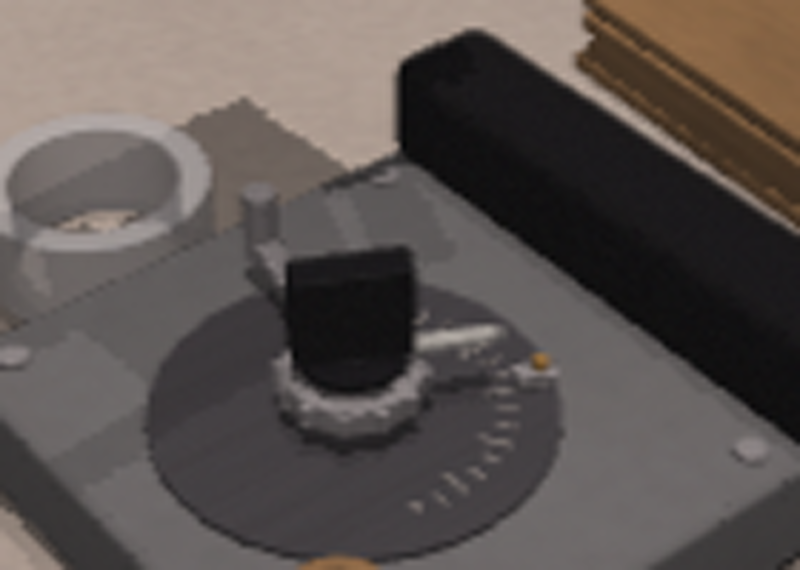

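The pointer tip at (500, 332) falls where an aligned pointer should project. The tab and the bystanders haven't moved, and the arm is clear of everything, so I'm handing in.

```bash
python3 -c "
from workcell import hand_in
print(hand_in())"
```

```text
the job is handed in; nothing more can be done
None
```

The job is handed in at about 21 s of the 72 s allowed: the lever was loosened, the pointer set to within about 1 mm of the tab's mark, the ring retightened to a push of about 11.3 N and let go, and the bystanders looked unmoved; no verdict came back.

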